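# Clip the pry bar onto the snap hook

### The arm

A 6-joint arm with a two-finger parallel gripper is mounted at the origin on the work surface. World frame = base frame: x ahead of the robot, y to its left, z up, the work surface at z = 0. Lengths are in m, angles in rad, forces in N, time in s.
With the tool pointing down it reaches from about 0.35 to 0.85 m from the base axis. Payload 8.1 kg.
Tool frame: the origin (TCP) lies on the centre line of the jaws, within the pads' length; the fingertips stand 19 mm ahead of it and the grasp point (between the pads) is the TCP (tcp_to_tips is the distance from the TCP to the fingertips, in m); z points along the fingers, x is the direction in which the jaws open and shut, and the axes are right-handed (so a half turn about z gives the same grasp; the last joint's range is limited). The gripper opens to 93 mm and grips with 3 to 60 N. Pads are 15 mm wide; open, the fingers measure 128 mm over their backs; the gripper's body (75 mm by 188 mm) begins 65 mm behind the grasp point.
Start: joints at [-1.328, 0.13, 1.488, -0, 1.523, -0.085], TCP at [0.193, -0.568, 0.238] pointing down, gripper open.
Joint ranges: [-2.96, 2.96], [-0.89, 2.26], [0.02, 2.5], [-1.34, 4.48], [0, 2.73], [-2.66, 2.66]. Speed limits (rad/s): [2.39, 2.39, 2.79, 3.14, 3.14, 3.14].

### API

Orientations are given as a unit quaternion [w, x, y, z].
In Python, from rig import read_state, snapshot, hand_in, tcp_to_tips gives the robot as it stands.
- The arm moves only by the tool arm_command, never from a script. Its argument "commands" is a list that holds one entry, the list of rows, each a list of 7 numbers: the turn, a rotation vector about the tool's x, y, z in degrees, then the shift along the tool's x, y, z in mm, then the closure in counts, from 0 (fully open) to 255 (shut). A call has exactly 8 rows; each row is the pose to reach, as a shift and turn from the pose commanded when the call began, along the tool's axes at that moment; what a row does not reach only later rows make up. A row lasts 1/10 s, in which the tool goes at most 50 mm and 8.59 degrees, less where a joint would pass 70% of its speed; a pose out of reach is approached as far as the arm can. A call with a gripper value outside its range is refused whole. The fingers move at their own pace and stop on an object; the grip force is fixed at half the most. Time passes only in rows, so rows that repeat a pose let the fingers close, or fill a call up. It gives the time, the measured TCP pose, the force and the opening at its end, in the units of the state.
- read_state(): the state, without advancing time (a new reading comes with each control period).
- snapshot(name): name is "side" or "top"; returns a dict with "image" (400x640x3 uint8, red, green, blue), "depth" (400x640 float32, m along the optical axis (not along the pixel's ray), 0 where there is no reading), "mtx" (3x3 intrinsics, pixels), "k1" (the pictures are not rectified: a ray, as slopes to the right and down, at radius r is drawn at 1 + k1 r^2 times it, then the intrinsics apply), "rvec" (rotation vector, rad) and "tvec" (3), from world to camera coordinates, as OpenCV has them. Camera axes: x right, y down, z forward; pixel columns grow to the right and rows downward; lengths in m; the calibration is good to about 2 mm. A picture is of the moment at which its call begins.
- hand_in(): hands the job in, once; it reports no verdict.
The state is a dict: "time_s": time; "qpos": joint angles; "joint_vel": joint speeds; "joint_torque": joint torques, N m; "eef_pos": TCP position; "orientation": TCP orientation; "force": force on the tool from outside, world axes, zero at the start; "moment": the same for the moment, N m; "gripper_width": finger opening in m.
Only numpy, scipy, OpenCV 4.12 (cv2) and the standard library are available. Lean on these libraries where they do the work, as an engineer would, in place of code of your own. Each camera call takes 0.05 s, during which the arm holds its last target.

### The job

Pick up the pry bar with the oval steel eye, push its eye against the snap hook's sprung gate and through it so that the gate snaps shut behind. Still holding the bar, tug it lightly back against the shut gate (about 6 N, for a second) to prove that it is caught; then let go so that the bar hangs by its eye in the closed hook, and wait some seconds until its swinging has died down. Do not force the hook: work gently, by feel, well under 20 N, and leave everything else where it is.

Things in the scene. Friction and masses are not known exactly. Their poses are not given: they have to be found in the camera images.
- prybar: Trim pry bar, 0.2 kg, flat on the table. Origin: on its underside, under the middle of the black handle (56 long in x, 24 wide in y, 18 high); +x points to its eye, z up. A flat steel blade runs the other way to x = -106 mm. Take it by the handle, from above, across its width, firmly. The eye is rigid with the bar.
- eye (a point): Centre of the bar's oval eye, 66 mm ahead (+x) of the bar's origin, 9 mm above its underside. The eye is of 7 mm round steel and lies in the bar's xy plane; its opening is 59 long (x) by 40 wide (y). Its x axis points from the handle to the eye's outer end.
- eye_end (a point): Centre of the wire at the eye's outer end, 98 mm ahead (+x) of the bar's origin, 9 mm above its underside. This wire pushes the gate in and later carries the bar.
- stand: Heavy steel stand, fixed. Origin: on the table in the plane y = 0 of its large snap hook, 130 mm behind the gate; -x is its front, z up. A 30 mm post at (50, 140) mm, on the left of the hook, clamps a square arm that carries the hook (20 mm, underside 328 high). The arm is set up to 25 mm farther forward or back (x) than drawn; this is not measured: feel or see it. It stays put.
- gate_nominal (a point): At (-130, 0, 253) mm of the stand: on the shut gate's centre line, 10 mm above the tip of the hook's nose (243 high, 10 mm round), for the arm's middle setting; the real gate is up to 25 mm off along the stand's x. Axes as the stand's. Push the level eye along +x with its wire 249 to 256 mm above the table, centred on y = 0.
- back_nominal (a point): At (-80, 0, 253) mm of the stand: centre line of the hook's straight back (10 mm round), 50 mm behind the gate's; shifts with the arm. From first touch of the gate, the eye's end passes under the gate's tip after 32 to 41 mm of travel and would strike this back after about 49 mm. Once past, the gate snaps out through the eye's opening and the eye can be tugged back against it (gate wire 8 mm round).
- bow_nominal (a point): At (-105, 0, 212) mm of the stand: top of the wire at the lowest place of the hook's round bow, 25 mm behind the gate; shifts with the arm. The eye's end wire is lowered onto it; let go there, the bar swings down and hangs, swaying for about 5 s.
- hook_nominal (a point): At (-105, 0, 180) mm of the stand: about where the eye's centre is when the bar hangs, for the arm's middle setting (up to 25 mm off along x).
- gate (a joint): Angle of the hook's gate, an 8 mm round bar 46 mm long hinged at its top (292 mm above the table), in rad: 0 shut (its tip 3 mm over the nose), growing as it swings inward (+x of the stand), stop at 0.95. A spring shuts it: at its tip about 2 N starts it, 5 N opens it far.
- scraper: Scraper with a like black handle but a broad flat blade and no eye, about 200 long; origin under its handle. Leave alone.
- tape: Tape measure, 70 x 40 x 62. Leave alone.
- tapping_block: Black block 100 x 70 x 40. Leave alone.
- offcut: Piece of floor plank 170 x 98 x 10. Leave alone.
- wedge: Grey plastic spacer 50 x 30 x 22. Leave alone.
- bottle: Clear bottle 64 across, 190 high. Leave alone.
- screw_pot: White open pot 90 across, 60 high. Leave alone.
There are look-alikes about, which are no part of the job. Leave any green or yellow look-alike of the prybar alone.

How it is judged:
By the outcome, as a careful person would: the job done as asked, in the order asked, and still so for the second after the job is handed in, with the robot touching nothing.
It also fails if it takes over 70 s, if anything falls off the work surface, if the arm or the gripper's body presses on something with over 40 N, if the wrist force passes 120 N, or if a joint passes its speed limit or range.

## Working session

There is one attempt and no reset: what is moved stays moved. The work goes in short steps, Python scripts to look and compute and a tool call to move; the robot and the scene stay as the last step left them, time stands still between calls to the robot, and variables do not carry over. Pictures are saved under pics/ and viewed, and the job is handed in when it is done.

Besides the shell and the picture viewer there is one more tool, called after ">>>" by a JSON object that holds its "op" and its "data". arm_command: Moves the arm, as the interface text tells. Its arguments: {"type":"object","properties":{"commands":{"type":"array","items":{"type":"array","items":{"type":"array","items":{"type":"number"}}}}},"required":["commands"]}

```bash
mkdir -p pics; ls; python3 - <<'E'
from rig import *
import cv2,numpy as np
print(read_state(), tcp_to_tips if not callable(tcp_to_tips) else tcp_to_tips())
for n in("side","top"):
    s=snapshot(n); np.savez(f"{n}0.npz",**s)
    cv2.imwrite(f"pics/{n}0.png",s["image"][:,:,::-1])
    print(n,s["mtx"].tolist(),s["k1"],s["rvec"],s["tvec"])
E
```

```text
pics
{'time_s': 0.0, 'qpos': array([-1.32841463e+00,  1.31163445e-01,  1.48930972e+00,  1.52486989e-05,
        1.52297458e+00, -8.54083694e-02]), 'joint_vel': array([-6.45980701e-04, -5.37076124e-04,  2.06458777e-03,  4.64152909e-05,
        8.12912533e-04, -3.93150778e-04]), 'joint_torque': array([-2.37042230e-03, -5.59843147e+01, -4.91757631e+01,  7.67932297e-02,
        3.52644303e-02, -9.99337112e-05]), 'eef_pos': array([ 0.193062  , -0.56751847,  0.23656933]), 'orientation': array([-6.08219357e-04,  8.13003599e-01, -5.82257922e-01, -7.00331666e-04]), 'force': array([0.34132013, 0.14612568, 0.16142408]), 'moment': array([0.01727071, 0.01691403, 0.01542582]), 'gripper_width': 0.09302485193560299} 0.019
side [[371.7575948102135, 0.0, 321.69257186561566], [0.0, 371.7575948102135, 197.57157794034538], [0.0, 0.0, 1.0]] -0.07011931947869214 [ 0.3939519  -2.78587968  1.10143245] [0.48544253 0.25749678 1.01911428]
top [[469.31049483048434, 0.0, 318.09760506142936], [0.0, 469.31049483048434, 199.42569102188918], [0.0, 0.0, 1.0]] -0.027183479449657492 [ 2.16647273 -2.14936434  0.15872067] [-0.04364718  0.56736058  1.48518811]
```

View pics/top0.png

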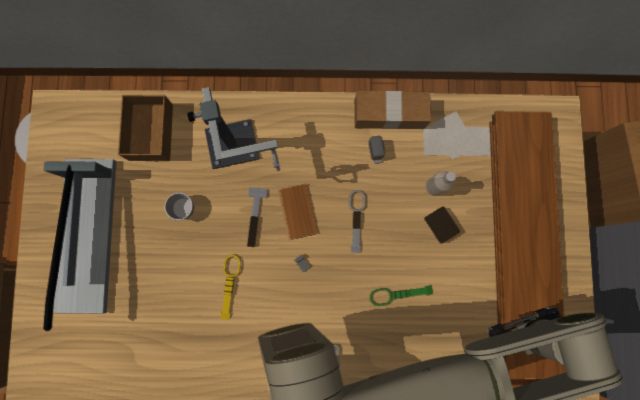

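View pics/side0.png

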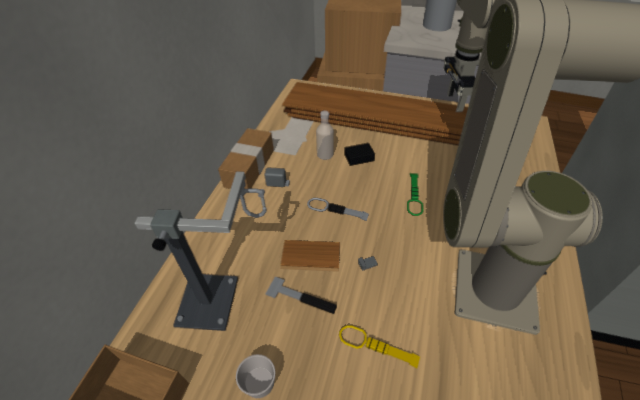

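The bar with a bare steel eye and black handle is at top-view (357,220). The look-alikes are yellow (232,285), green (400,296) and the scraper at (256,215), which has a broad blade and no eye. The stand is at about (232,143), with its hook near (276,157). I'll enlarge these to confirm.

```bash
cat > h.py <<'E'
import numpy as np, cv2
def load(n): return dict(np.load(n))
def pose(s):
    R=cv2.Rodrigues(s["rvec"])[0]; t=s["tvec"].reshape(3); return R,t
def dist(s): return np.array([float(s["k1"]),0,0,0,0])
def ray(s,uv):
    R,t=pose(s)
    n=cv2.undistortPoints(np.array(uv,float).reshape(-1,1,2),s["mtx"],dist(s)).reshape(-1,2)
    d=np.c_[n,np.ones(len(n))]@R
    return -R.T@t,d
def onz(s,uv,z):
    c,d=ray(s,uv); z=np.broadcast_to(z,len(d)); return c+d*((z-c[2])/d[:,2])[:,None]
def proj(s,P): return cv2.projectPoints(np.array(P,float).reshape(-1,1,3),s["rvec"],s["tvec"],s["mtx"],dist(s))[0].reshape(-1,2)
def cloud(s):
    d=s["depth"];h,w=d.shape;R,t=pose(s)
    uv=np.stack(np.meshgrid(np.arange(w),np.arange(h)),-1).reshape(-1,1,2).astype(float)
    n=cv2.undistortPoints(uv,s["mtx"],dist(s)).reshape(-1,2)
    P=np.c_[n,np.ones(len(n))]*d.reshape(-1,1)
    return ((P-t)@R).reshape(h,w,3)
def tri(s1,uv1,s2,uv2):
    c1,d1=ray(s1,[uv1]);c2,d2=ray(s2,[uv2]);d1=d1[0];d2=d2[0]
    A=np.c_[d1,-d2];x=np.linalg.lstsq(A,c2-c1,rcond=None)[0]
    p=c1+x[0]*d1;q=c2+x[1]*d2
    return (p+q)/2,np.linalg.norm(p-q)
E
python3 - <<'E'
from h import *
t=load("top0.npz");s=load("side0.npz")
def crop(im,x,y,w,h,k,n): cv2.imwrite(n,cv2.resize(im[y:y+h,x:x+w,::-1],None,fx=k,fy=k,interpolation=cv2.INTER_CUBIC))
crop(t["image"],320,180,80,80,7,"pics/t_bar.png")
crop(t["image"],185,85,110,90,7,"pics/t_st.png")
crop(s["image"],130,160,160,180,3,"pics/s_st.png")
C=cloud(t)
print(C[320,120],C[150,240])
# prybar heights
for p in [(357,220),(355,245),(358,191),(280,146),(222,155)]:print(p,C[p[1],p[0]])
E
```

```text
[ 0.17523664  0.59618038 -0.00129064] [0.65408644 0.16953115 0.34972143]
(357, 220) [ 0.50299767 -0.16669853  0.02425279]
(355, 245) [ 0.42212973 -0.16095276  0.01281971]
(358, 191) [ 0.60045746 -0.17148823  0.0129386 ]
(280, 146) [ 0.75439648  0.0905397  -0.00207791]
(222, 155) [0.64047141 0.21616075 0.34902621]
```

View pics/t_bar.png

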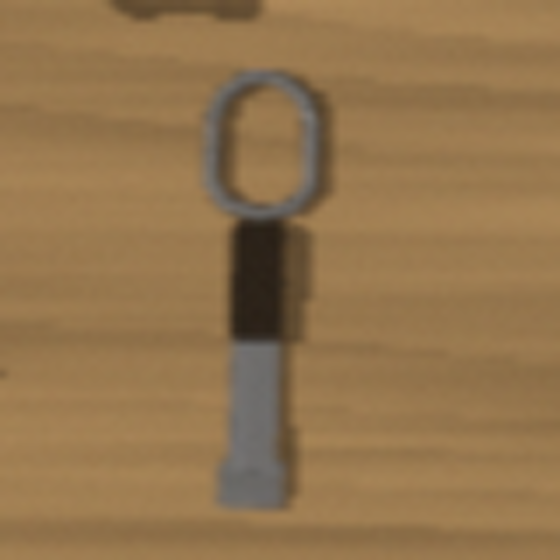

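View pics/t_st.png

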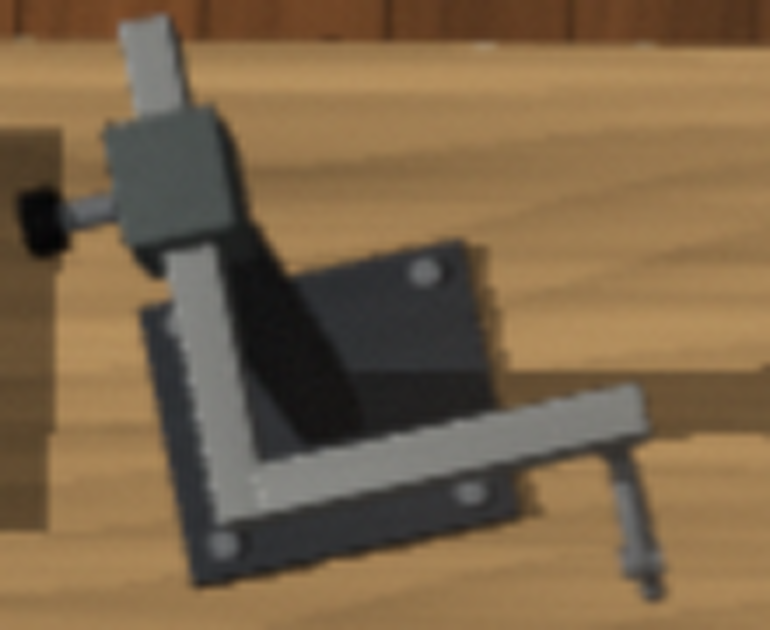

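View pics/s_st.png

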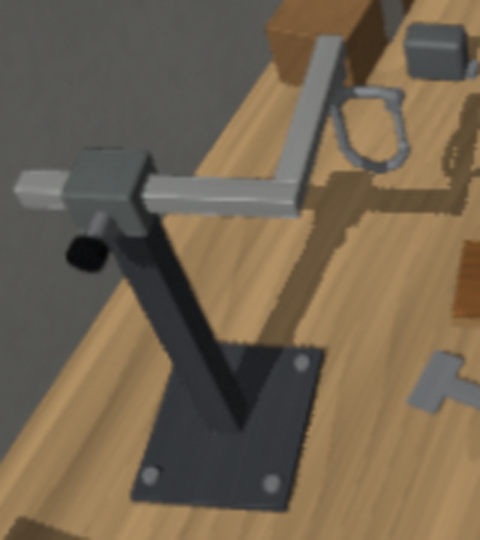

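Confirmed: the target is the bar at (357,220), with an oval steel eye and black handle. Next I'll measure its pose, plus the stand's yaw and the hook.

```bash
python3 - <<'E'
from h import *
t=load("top0.npz");s=load("side0.npz")
def crop(im,x,y,w,h,k,n): cv2.imwrite(n,cv2.resize(im[y:y+h,x:x+w,::-1],None,fx=k,fy=k,interpolation=cv2.INTER_CUBIC))
crop(s["image"],228,165,56,56,10,"pics/s_hook.png")
crop(t["image"],255,135,40,40,14,"pics/t_hook.png")
# bar: black handle mask
im=cv2.cvtColor(t["image"],cv2.COLOR_RGB2HSV).astype(int)
sub=np.zeros(im.shape[:2],bool);sub[180:260,335:385]=1
h=sub&(im[...,2]<65)
ys,xs=np.nonzero(h);print("dark n",len(xs))
st=sub&(im[...,1]<60)
P=onz(t,np.c_[xs,ys],.018);print("handle c",P.mean(0),P.min(0),P.max(0))
(c,wh,a)=cv2.minAreaRect(P[:,:2].astype(np.float32));print(c,wh,a)
ys,xs=np.nonzero(st);Q=onz(t,np.c_[xs,ys],.010);
m=Q[:,0]>.535;E=Q[m];print("eye extents",E.min(0),E.max(0),len(E));print(cv2.minAreaRect(E[:,:2].astype(np.float32)))
B=Q[Q[:,0]<.475];print("blade",B.min(0),B.max(0),B.mean(0))
# arm edges
e=onz(t,[(216,160),(277.9,147.4),(185+255/7,85+465/7),(185+635/7,85+385/7)],.348);print(e)
for a,b in((0,1),(2,3)):
    d=e[b]-e[a];print("arm dir deg",np.degrees(np.arctan2(d[1],d[0])))
e=onz(t,[(185+x/7,85+y/7) for x,y in((140,310),(465,240),(525,515),(197,585))],.012);print(e)
for a,b in((0,1),(3,2),(0,3),(1,2)):
    d=e[b]-e[a];print("plate deg",np.degrees(np.arctan2(d[1],d[0])),np.linalg.norm(d))
print("centre",e.mean(0))
E
```

```text
dark n 110
handle c [ 0.50410779 -0.16503635  0.018     ] [ 0.47731301 -0.17724976  0.018     ] [ 0.52996975 -0.15411755  0.018     ]
(0.5036569833755493, -0.16565737128257751) (0.022966304793953896, 0.05270376428961754) 89.72859954833984
eye extents [ 0.5373386  -0.19491043  0.01      ] [ 0.60426944 -0.14177319  0.01      ] 92
((0.570443868637085, -0.16812746226787567), (0.05153774097561836, 0.0680449828505516), 83.35706329345703)
blade [ 0.40262831 -0.17755589  0.01      ] [ 0.47469391 -0.14807849  0.01      ] [ 0.43694502 -0.16358721  0.01      ]
[[0.62724532 0.23152508 0.348     ]
 [0.66241863 0.07089454 0.348     ]
 [0.65023538 0.21819405 0.348     ]
 [0.68226372 0.07700402 0.348     ]]
arm dir deg -77.64886846595185
arm dir deg -77.21900574267656
[[0.80620287 0.34306638 0.012     ]
 [0.84248796 0.1877304  0.012     ]
 [0.7071666  0.15547865 0.012     ]
 [0.67175524 0.31050738 0.012     ]]
plate deg -76.85197557409906 0.1595176261789117
plate deg -77.1333498697211 0.15902160338184024
plate deg -166.3868398596976 0.13833384909040808
plate deg -166.59453091613906 0.13911163230643078
centre [0.75690317 0.2491957  0.012     ]
```

View pics/s_hook.png

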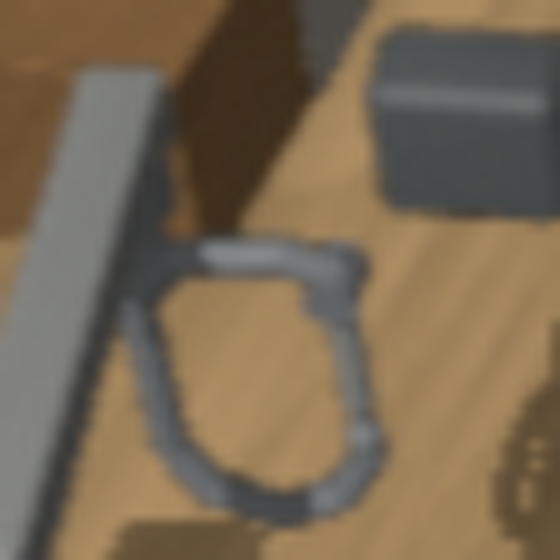

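View pics/t_hook.png

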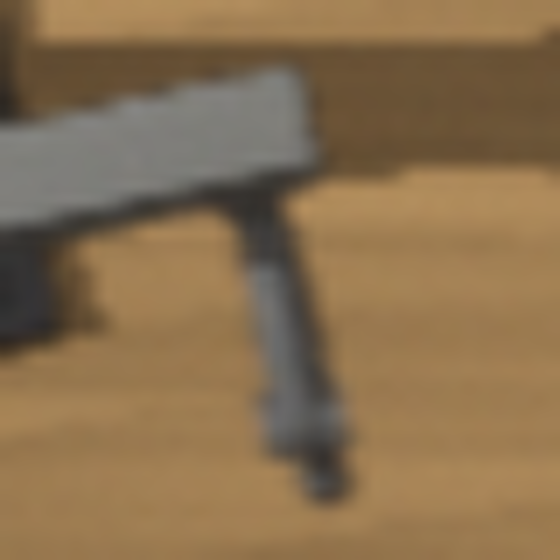

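```bash
python3 - <<'E'
from h import *
t=load("top0.npz");s=load("side0.npz")
k=lambda x,y:(228-.45+x/10,165-.45+y/10)
T=lambda x,y:(255-.46+x/14,135-.46+y/14)
print("nose tri",tri(t,T(325,490),s,k(370,440)))
print("hinge tri",tri(t,T(305,425),s,k(340,270)))
a=np.radians(12.8);ex=np.array([np.cos(a),np.sin(a),0]);ey=np.array([-ex[1],ex[0],0])
# points from top at guessed z
for n,p,z in(("hinge",T(305,425),.298),("bar",T(272,275),.298),("nose",T(325,490),.243)):
    q=onz(t,[p],z)[0];print(n,q,q@ex,q@ey)
y0=onz(t,[T(305,425)],.298)[0]@ey
c,d=ray(s,[k(370,440),k(352,360),k(340,270),k(280,505),k(150,370),k(165,410)])
for n,dd in zip(("nose","gate mid","hinge","bow","back","back2"),d):
    u=(y0-c@ey)/(dd@ey);q=c+u*dd;print(n,q,"along",q@ex)
# clouds
for n,S in(("t",t),("s",s)):
    C=cloud(S).reshape(-1,3);m=(C[:,2]>.19)&(C[:,2]<.32)&(C[:,0]>.55)&(C[:,0]<.72)&(C[:,1]>.03)&(C[:,1]<.13)
    Q=C[m];L=np.c_[Q@ex,Q@ey,Q[:,2]];print(n,len(L));
    print(np.round(L[np.argsort(L[:,2])][::max(1,len(L)//25)],3))
E
```

```text
nose tri (array([0.62638423, 0.07879598, 0.23727362]), np.float64(0.001811061553616248))
hinge tri (array([0.62663815, 0.07820701, 0.29738007]), np.float64(0.0006953328257020736))
hinge [0.62616875 0.07804978 0.298     ] 0.627899864004776 -0.06261654948461544
bar [0.65582992 0.08503418 0.298     ] 0.6583713200477654 -0.062377107192752426
nose [0.62435748 0.0780895  0.243     ] 0.6261424018155368 -0.062176536716936806
nose [0.62762781 0.07838127 0.23660925] along 0.6293961087738005
gate mid [0.62826195 0.07852535 0.265896  ] along 0.6300464084007942
hinge [0.62700278 0.07823927 0.29737512] along 0.6287551477887069
bow [0.65366539 0.08429687 0.21013074] along 0.656097230345335
back [0.67822461 0.08987659 0.25954358] along 0.6812823151431309
back2 [0.67699167 0.08959647 0.24494071] along 0.680017950485231
t 96
[[ 0.66  -0.068  0.212]
 [ 0.669 -0.067  0.215]
 [ 0.676 -0.067  0.233]
 [ 0.626 -0.06   0.24 ]
 [ 0.677 -0.068  0.244]
 [ 0.627 -0.061  0.259]
 [ 0.636 -0.071  0.289]
 [ 0.624 -0.069  0.296]
 [ 0.626 -0.058  0.297]
 [ 0.623 -0.058  0.297]
 [ 0.625 -0.064  0.298]
 [ 0.657 -0.068  
[... 418 characters left out ...]
0.653 -0.065  0.308]
 [ 0.659 -0.063  0.308]
 [ 0.639 -0.062  0.31 ]]
s 337
[[ 0.658 -0.06   0.206]
 [ 0.654 -0.06   0.213]
 [ 0.651 -0.059  0.215]
 [ 0.667 -0.066  0.218]
 [ 0.671 -0.063  0.221]
 [ 0.64  -0.061  0.225]
 [ 0.676 -0.065  0.229]
 [ 0.628 -0.06   0.234]
 [ 0.628 -0.064  0.241]
 [ 0.677 -0.058  0.245]
 [ 0.683 -0.058  0.252]
 [ 0.685 -0.059  0.258]
 [ 0.629 -0.06   0.264]
 [ 0.631 -0.059  0.271]
 [ 0.681 -0.058  0.277]
 [ 0.63  -0.055  0.287]
 [ 0.629 -0.053  0.292]
 [ 0.632 -0.057  0.295]
 [ 0.629 -0.055  0.297]
 [ 0.631 -0.056  0.299]
 [ 0.631 -0.058  0.3  ]
 [ 0.665 -0.058  0.302]
 [ 0.674 -0.057  0.303]
 [ 0.636 -0.061  0.304]
 [ 0.655 -0.059  0.305]
 [ 0.673 -0.056  0.307]]
```

Measured values:
- **Stand:** +x lies at about 12.8° in the world.
- **Hook (along/across):** gate at u≈0.629, v≈-0.062, nose height 0.243, back at u≈0.681.
- **Bar:** origin (0.504, -0.1655), yaw about -2°.

Next I'll work out the approach.

```bash
cat > mv.py <<'E'
import sys,numpy as np
from scipy.spatial.transform import Rotation as Ro
from rig import read_state
A=np.radians(12.8);ex=np.array([np.cos(A),np.sin(A),0]);ey=np.array([-ex[1],ex[0],0])
def Rof(j):  # tool down, x axis at jaw angle j deg
    j=np.radians(j);x=np.array([np.cos(j),np.sin(j),0]);z=np.array([0,0,-1.]);return np.c_[x,np.cross(z,x),z]
def uv(u,v,z): return u*ex+v*ey+np.array([0,0,z])
def delta(p,j):
    s=read_state();w,x,y,z=s["orientation"];R=Ro.from_quat([x,y,z,w])
    print("t %.2f pos"%s["time_s"],np.round(s["eef_pos"],4),"uvz",np.round([s["eef_pos"]@ex,s["eef_pos"]@ey,s["eef_pos"][2]],4),"F",np.round(s["force"],2),"Fu %.2f"%(s["force"]@ex),"w %.4f"%s["gripper_width"])
    print("rot deg",np.round((R.inv()*Ro.from_matrix(Rof(j))).as_rotvec(degrees=True),2),"shift mm",np.round(R.inv().apply(p-s["eef_pos"])*1e3,1))
E
python3 - <<'E'
from mv import *
from h import *
delta(np.array([.504,-.1655,.14]),-92)
t=load("top0.npz");print(onz(t,[(437,190),(450,175)],[.0,.19]))
E
```

```text
t 0.10 pos [ 0.1931 -0.5676  0.2367] uvz [ 0.0625 -0.5963  0.2367] F [-0.59 -0.69  0.51] Fu -0.72 w 0.0930
rot deg [1.000e-02 1.000e-01 2.078e+01] shift mm [-280.4 -423.8   97.2]
[[ 0.60829908 -0.43836854  0.        ]
 [ 0.62359972 -0.42705808  0.19      ]]
```

>>> {"op": "arm_command", "data": {"commands": [[[0,0,2,-18,-26,5,0],[0,0,4,-36,-53,10,0],[0,0,6,-54,-80,15,0],[0,0,8,-72,-106,20,0],[0,0,10,-90,-132,25,0],[0,0,12,-108,-160,30,0],[0,0,14,-126,-186,35,0],[0,0,16,-140,-212,40,0]]]}}

```text
time_s: 0.9
eef_pos: [0.3492, -0.3657, 0.197]
orientation: [-0.0, 0.724, -0.69, -0.0]
force: [0.2, 0.4, -0.5]
gripper_width: 0.0931
```

```bash
python3 - <<'E'
from mv import *
delta(np.array([.504,-.1655,.14]),-92)
E
```

```text
t 0.90 pos [ 0.3492 -0.3657  0.197 ] uvz [ 0.2595 -0.434   0.197 ] F [ 0.17  0.35 -0.5 ] Fu 0.25 w 0.0931
rot deg [0.03 0.04 4.71] shift mm [-192.6 -164.1   57.1]
```

>>> {"op": "arm_command", "data": {"commands": [[[0,0,1,-26,-22,7,0],[0,0,2,-52,-44,14,0],[0,0,3,-78,-67,21,0],[0,0,4,-104,-89,28,0],[0,0,4.8,-130,-111,36,0],[0,0,4.8,-156,-133,44,0],[0,0,4.8,-180,-153,52,0],[0,0,4.8,-193,-164,58,0]]]}}

```text
time_s: 1.7
eef_pos: [0.5039, -0.1642, 0.1386]
orientation: [0.0, -0.695, 0.719, 0.001]
force: [0.2, -0.1, 0.6]
gripper_width: 0.0927
```

```bash
python3 - <<'E'
from mv import *
delta(np.array([.504,-.1655,.021]),-92)
from rig import snapshot
import cv2
s=snapshot("top");np.savez("top1.npz",**s);im=s["image"][150:270,290:430,::-1];cv2.imwrite("pics/t1.png",cv2.resize(im,None,fx=4,fy=4))
s=snapshot("side");np.savez("side1.npz",**s);im=s["image"][130:270,270:430,::-1];cv2.imwrite("pics/s1.png",cv2.resize(im,None,fx=4,fy=4))
E
```

```text
t 1.70 pos [ 0.5039 -0.1642  0.1386] uvz [ 0.455  -0.2718  0.1386] F [ 0.16 -0.12  0.56] Fu 0.13 w 0.0927
rot deg [0.05 0.05 0.07] shift mm [  1.4  -0.2 117.6]
```

View pics/s1.png

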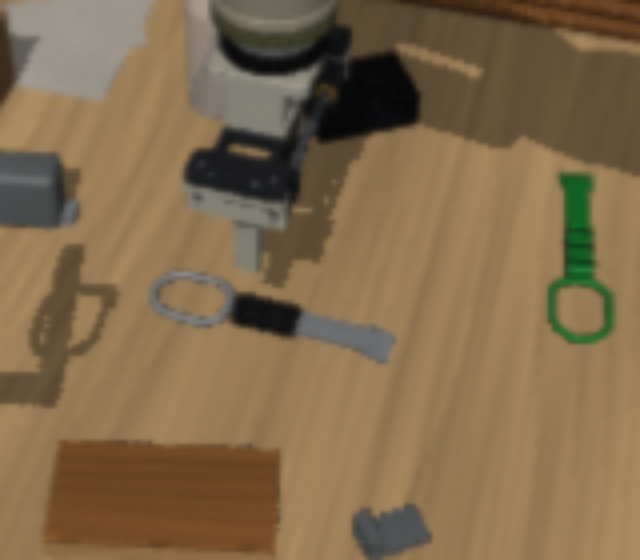

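The side view shows the open gripper above the handle at crop (265,312), across its width, with nothing in the way. Descending.

>>> {"op": "arm_command", "data": {"commands": [[[0,0,0,1.4,0,20,0],[0,0,0,1.4,0,40,0],[0,0,0,1.4,0,60,0],[0,0,0,1.4,0,80,0],[0,0,0,1.4,0,95,0],[0,0,0,1.4,0,106,0],[0,0,0,1.4,0,112,0],[0,0,0,1.4,0,117,0]]]}}

```text
time_s: 2.6
eef_pos: [0.5034, -0.1682, 0.0226]
orientation: [0.0, -0.694, 0.72, -0.0]
force: [0.2, -0.3, 0.2]
gripper_width: 0.0935
```

>>> {"op": "arm_command", "data": {"commands": [[[0,0,0,0,0,0,120],[0,0,0,0,0,0,255],[0,0,0,0,0,0,255],[0,0,0,0,0,0,255],[0,0,0,0,0,0,255],[0,0,0,0,0,0,255],[0,0,0,0,0,0,255],[0,0,0,0,0,0,255]]]}}

```text
time_s: 3.4
eef_pos: [0.5032, -0.1679, 0.0227]
orientation: [0.0, -0.695, 0.719, 0.0]
force: [-0.2, -0.6, -1.1]
gripper_width: 0.0334
```

```bash
python3 - <<'E'
from mv import *
delta(np.array([.504,-.1655,.18]),-92)
E
```

```text
t 3.40 pos [ 0.5032 -0.1679  0.0227] uvz [ 0.4535 -0.2752  0.0227] F [-0.19 -0.6  -1.11] Fu -0.32 w 0.0334
rot deg [-0.    0.   -0.02] shift mm [  -2.4   -0.7 -157.3]
```

>>> {"op": "arm_command", "data": {"commands": [[[0,0,0,0,0,0,255],[0,0,0,0,0,0,255],[0,0,0,0,0,0,255],[0,0,0,0,0,0,255],[0,0,0,0,0,0,255],[0,0,0,0,0,0,255],[0,0,0,0,0,0,255],[0,0,0,0,0,0,255]]]}}

```text
time_s: 4.2
eef_pos: [0.5032, -0.1679, 0.0226]
orientation: [-0.0, -0.695, 0.719, 0.0]
force: [-0.3, 2.3, 0.7]
gripper_width: 0.0234
```

>>> {"op": "arm_command", "data": {"commands": [[[0,0,0,0,0,-5,255],[0,0,0,0,0,-20,255],[0,0,0,0,0,-45,255],[0,0,0,0,0,-75,255],[0,0,0,0,0,-105,255],[0,0,0,0,0,-130,255],[0,0,0,0,0,-150,255],[0,0,0,0,0,-160,255]]]}}

```text
time_s: 5.0
eef_pos: [0.5043, -0.1686, 0.1862]
orientation: [0.001, -0.694, 0.72, -0.002]
force: [0.8, -0.6, -2.6]
gripper_width: 0.0238
```

```bash
python3 - <<'E'
from mv import *
delta(uv(.46,-.0622,.264),-77.2)
E
```

```text
t 5.00 pos [ 0.5043 -0.1686  0.1862] uvz [ 0.4544 -0.2761  0.1862] F [ 0.79 -0.63 -2.63] Fu 0.63 w 0.0238
rot deg [ -0.21  -0.14 -14.83] shift mm [-208.1   49.   -78.4]
```

Grasp confirmed: opening 23.8 mm and about 2 N of weight. Moving to a station in front of the gate.

>>> {"op": "arm_command", "data": {"commands": [[[0,0,-2,-15,3,-15,255],[0,0,-4,-42,9,-30,255],[0,0,-6,-72,16,-45,255],[0,0,-8,-102,23,-60,255],[0,0,-10,-132,30,-70,255],[0,0,-12,-160,38,-76,255],[0,0,-14,-188,44,-78,255],[0,0,-14.8,-208,49,-78,255]]]}}

```text
time_s: 5.8
eef_pos: [0.4606, 0.0439, 0.261]
orientation: [-0.0, 0.783, -0.623, -0.0]
force: [0.2, 1.5, -2.8]
gripper_width: 0.0237
```

>>> {"op": "arm_command", "data": {"commands": [[[0,0,0,0,0,0,255],[0,0,0,0,0,0,255],[0,0,0,0,0,0,255],[0,0,0,0,0,0,255],[0,0,0,0,0,0,255],[0,0,0,0,0,0,255],[0,0,0,0,0,0,255],[0,0,0,0,0,0,255]]]}}

```text
time_s: 6.6
eef_pos: [0.4616, 0.0415, 0.2606]
orientation: [0.0, 0.781, -0.624, -0.0]
force: [0.4, -0.5, -2.9]
gripper_width: 0.0237
```

```bash
python3 - <<'E'
from mv import *
delta(uv(.46,-.0622,.264),-77.2)
from rig import snapshot
import cv2
s=snapshot("top");np.savez("top2.npz",**s);im=s["image"][130:230,220:340,::-1];cv2.imwrite("pics/t2.png",cv2.resize(im,None,fx=6,fy=6,interpolation=cv2.INTER_CUBIC))
s=snapshot("side");np.savez("side2.npz",**s);im=s["image"][130:250,220:360,::-1];cv2.imwrite("pics/s2.png",cv2.resize(im,None,fx=5,fy=5,interpolation=cv2.INTER_CUBIC))
E
```

```text
t 6.60 pos [0.4616 0.0415 0.2606] uvz [ 0.4593 -0.0618  0.2606] F [ 0.42 -0.53 -2.85] Fu 0.29 w 0.0237
rot deg [ 0.   -0.   -0.04] shift mm [ 0.4 -0.7 -3.4]
```

View pics/t2.png

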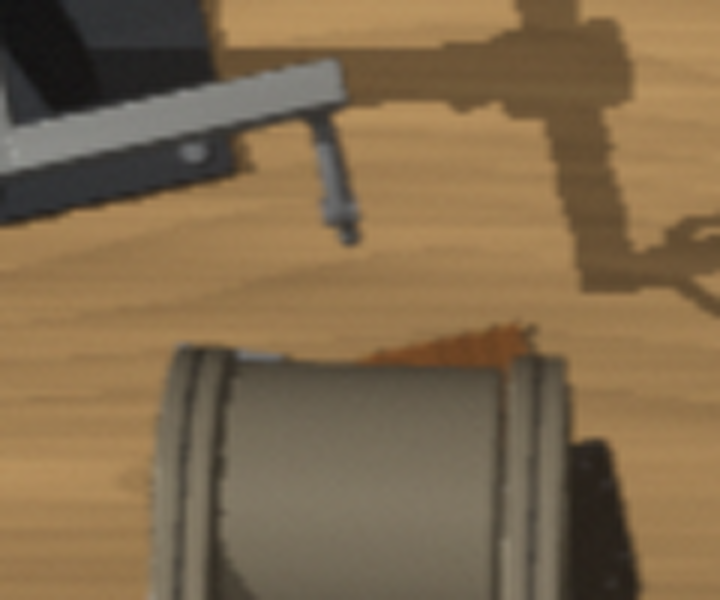

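View pics/s2.png

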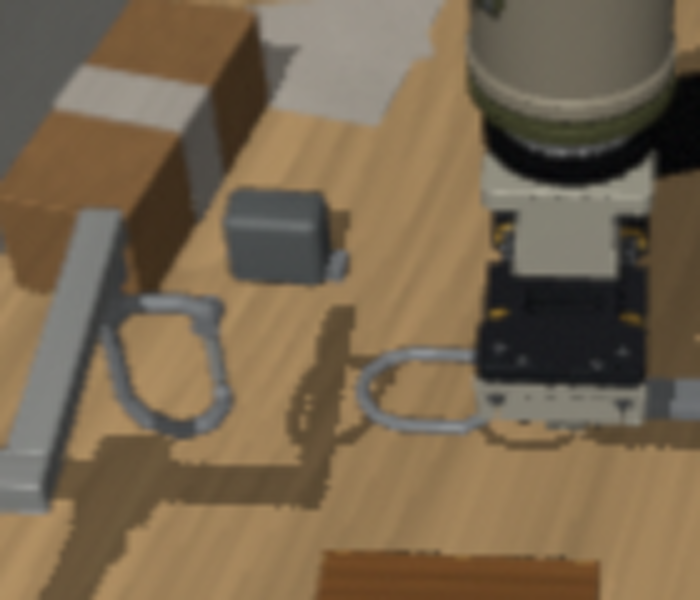

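```bash
python3 - <<'E'
from mv import *
from h import *
s=load("side2.npz")
P=[uv(.4593+.098,-.0618,.247),uv(.4593+.066,-.0618+.0235,.247),uv(.4593+.066,-.0618-.0235,.247),uv(.4593+.1015,-.0618,.247)]
q=proj(s,P);print("expect crop",np.round((q-[220,130]+.4)*5,0))
im=cv2.cvtColor(s["image"],cv2.COLOR_RGB2HSV).astype(int)
C=cloud(s);m=np.zeros(im.shape[:2],bool);m[190:225,285:320]=1
m&=(C[...,2]>.2)&(C[...,2]<.275)
Q=C[m];L=np.c_[Q@ex,Q@ey,Q[:,2]]
print(len(L),np.median(L,0));A=np.c_[L[:,:2]-np.median(L[:,:2],0),np.ones(len(L))];print("plane slope u,v,z",np.linalg.lstsq(A,L[:,2],rcond=None)[0])
print(np.percentile(L,[2,98],axis=0))
k=lambda x,y:(220-.4+x/5,130-.4+y/5)
# outer tip, at plane z
for z in(.244,.247,.250):
  g=onz(s,[k(359,393),k(366,393),k(420,350),k(420,427)],z);print(z,np.round(np.c_[g@ex,g@ey],4).tolist())
E
```

```text
expect crop [[367. 387.]
 [427. 426.]
 [436. 355.]
 [360. 387.]]
151 [ 0.53432418 -0.05348629  0.25005347]
plane slope u,v,z [ 0.01215528 -0.0048619   0.2498122 ]
[[ 0.50127653 -0.08642532  0.24508878]
 [ 0.56111505 -0.03387633  0.25271599]]
0.244 [[0.5612, -0.0606], [0.5577, -0.0608], [0.534, -0.0909], [0.529, -0.0403]]
0.247 [[0.5606, -0.058], [0.5572, -0.0582], [0.5335, -0.0882], [0.5286, -0.0377]]
0.25 [[0.5601, -0.0554], [0.5567, -0.0555], [0.5331, -0.0854], [0.5282, -0.0351]]
```

The side view shows the eye level, about 64 mm short of the gate and laterally within a few mm. The wire is at z≈0.247–0.248, so I'll raise it 5 mm and approach.

>>> {"op": "arm_command", "data": {"commands": [[[0,0,0,0,0,-5,255],[0,0,0,0,-8,-5,255],[0,0,0,0,-18,-5,255],[0,0,0,0,-28,-5,255],[0,0,0,0,-38,-5,255],[0,0,0,0,-46,-5,255],[0,0,0,0,-50,-5,255],[0,0,0,0,-50,-5,255]]]}}

```text
time_s: 7.5
eef_pos: [0.5107, 0.0529, 0.2653]
orientation: [0.0, 0.781, -0.624, -0.0]
force: [-0.6, 0.3, -2.2]
gripper_width: 0.0235
```

>>> {"op": "arm_command", "data": {"commands": [[[0,0,0,0,0,0,255],[0,0,0,0,0,0,255],[0,0,0,0,0,0,255],[0,0,0,0,0,0,255],[0,0,0,0,0,0,255],[0,0,0,0,0,0,255],[0,0,0,0,0,0,255],[0,0,0,0,0,0,255]]]}}

```text
time_s: 8.3
eef_pos: [0.5103, 0.0527, 0.2656]
orientation: [0.0, 0.781, -0.624, -0.0]
force: [-0.1, -0.6, -2.5]
gripper_width: 0.0233
```

```bash
python3 - <<'E'
from mv import *
delta(uv(.5235,-.0622,.2656),-77.2)
from rig import snapshot
import cv2
s=snapshot("side");np.savez("side3.npz",**s);im=s["image"][150:250,220:340,::-1];cv2.imwrite("pics/s3.png",cv2.resize(im,None,fx=6,fy=6,interpolation=cv2.INTER_CUBIC))
E
```

```text
t 8.30 pos [0.5103 0.0527 0.2656] uvz [ 0.5093 -0.0616  0.2656] F [-0.11 -0.57 -2.45] Fu -0.24 w 0.0233
rot deg [ 0.    0.   -0.02] shift mm [  0.6 -14.2   0. ]
```

View pics/s3.png

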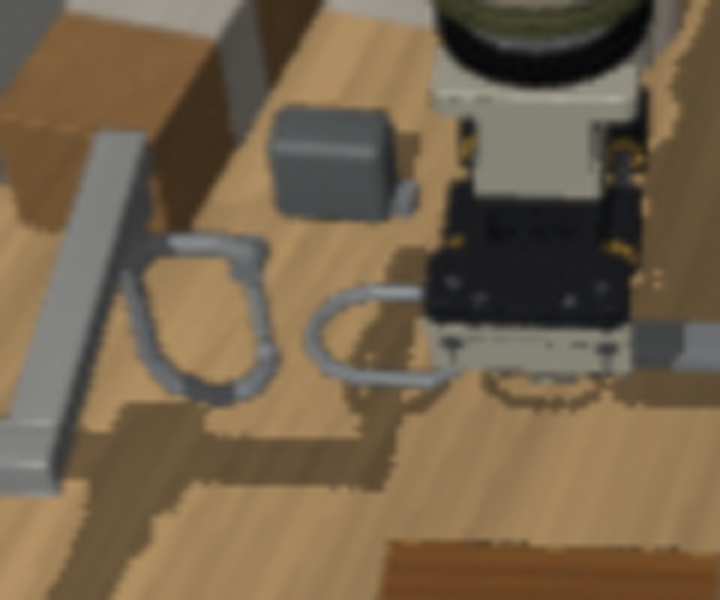

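The eye tip at crop (310,335) faces the gate just above the nose at (268,352). Advancing gently to feel for first touch.

>>> {"op": "arm_command", "data": {"commands": [[[0,0,0,0.5,-3,0,255],[0,0,0,0.5,-6,0,255],[0,0,0,0.5,-8,0,255],[0,0,0,0.5,-10,0,255],[0,0,0,0.5,-11,0,255],[0,0,0,0.5,-12,0,255],[0,0,0,0.5,-12,0,255],[0,0,0,0.5,-12,0,255]]]}}

```text
time_s: 9.15
eef_pos: [0.5221, 0.0549, 0.2656]
orientation: [0.0, 0.781, -0.624, -0.0]
force: [-0.4, 0.7, -2.3]
gripper_width: 0.0239
```

>>> {"op": "arm_command", "data": {"commands": [[[0,0,0,0,-1,0,255],[0,0,0,0,-2,0,255],[0,0,0,0,-3,0,255],[0,0,0,0,-4,0,255],[0,0,0,0,-4,0,255],[0,0,0,0,-4,0,255],[0,0,0,0,-4,0,255],[0,0,0,0,-4,0,255]]]}}

```text
time_s: 9.95
eef_pos: [0.526, 0.0558, 0.2656]
orientation: [0.0, 0.781, -0.624, -0.0]
force: [-2.4, -0.1, -3.3]
gripper_width: 0.024
```

```bash
python3 - <<'E'
from mv import *
delta(uv(.5235,-.0622,.2656),-77.2)
E
```

```text
t 9.95 pos [0.526  0.0558 0.2656] uvz [ 0.5252 -0.0621  0.2656] F [-2.41 -0.13 -3.3 ] Fu -2.38 w 0.0240
rot deg [ 0.01  0.   -0.02] shift mm [ 0.1  1.7 -0. ]
```

Contact with the gate at u≈0.523, about 2 N, as predicted. Pushing on in small steps.

>>> {"op": "arm_command", "data": {"commands": [[[0,0,0,0,-2,0,255],[0,0,0,0,-4,0,255],[0,0,0,0,-6,0,255],[0,0,0,0,-8,0,255],[0,0,0,0,-10,0,255],[0,0,0,0,-10,0,255],[0,0,0,0,-10,0,255],[0,0,0,0,-10,0,255]]]}}

```text
time_s: 10.75
eef_pos: [0.5357, 0.058, 0.2656]
orientation: [0.0, 0.781, -0.624, -0.0]
force: [-5.1, -1.7, -2.2]
gripper_width: 0.0239
```

>>> {"op": "arm_command", "data": {"commands": [[[0,0,0,0,-2,0,255],[0,0,0,0,-4,0,255],[0,0,0,0,-6,0,255],[0,0,0,0,-8,0,255],[0,0,0,0,-10,0,255],[0,0,0,0,-10,0,255],[0,0,0,0,-10,0,255],[0,0,0,0,-10,0,255]]]}}

```text
time_s: 11.55
eef_pos: [0.5453, 0.0602, 0.2651]
orientation: [0.0, 0.781, -0.624, -0.0]
force: [-3.5, -0.0, -5.2]
gripper_width: 0.0238
```

```bash
python3 - <<'E'
from mv import *
delta(uv(.565,-.0622,.2656),-77.2)
from rig import snapshot
import cv2
s=snapshot("side");im=s["image"][150:250,220:340,::-1];cv2.imwrite("pics/s4.png",cv2.resize(im,None,fx=6,fy=6,interpolation=cv2.INTER_CUBIC))
E
```

```text
t 11.55 pos [0.5453 0.0602 0.2651] uvz [ 0.5451 -0.0621  0.2651] F [-3.5  -0.04 -5.21] Fu -3.42 w 0.0238
rot deg [ 0.05  0.02 -0.02] shift mm [  0.1 -19.9  -0.5]
```

View pics/s4.png

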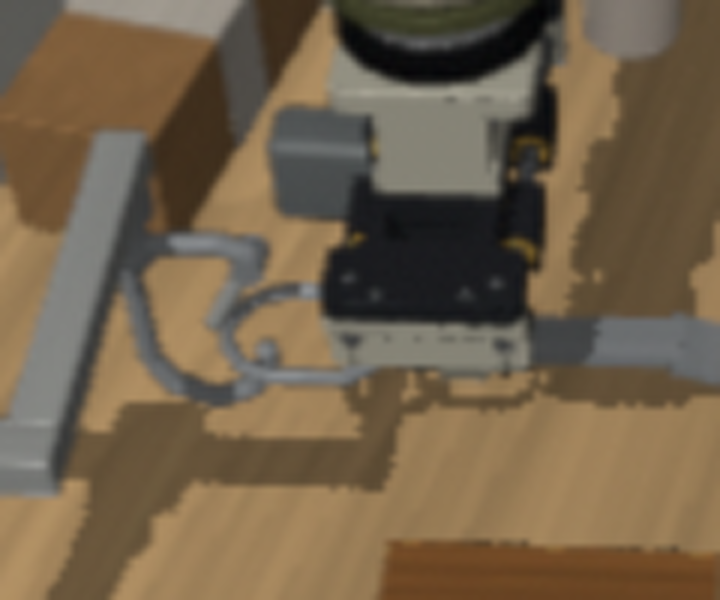

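The gate is swung inward, its tip at crop (215,320) ahead of the eye end at (225,335), and the nose at (265,352) is inside the eye. Going on.

>>> {"op": "arm_command", "data": {"commands": [[[0,0,0,0,-2,0,255],[0,0,0,0,-4,0,255],[0,0,0,0,-6,0,255],[0,0,0,0,-8,0,255],[0,0,0,0,-10,0,255],[0,0,0,0,-12,0,255],[0,0,0,0,-12,0,255],[0,0,0,0,-12,0,255]]]}}

```text
time_s: 12.4
eef_pos: [0.5574, 0.0629, 0.2657]
orientation: [-0.0, 0.781, -0.624, 0.0]
force: [0.2, 0.4, -2.3]
gripper_width: 0.0231
```

>>> {"op": "arm_command", "data": {"commands": [[[0,0,0,0,-1,0,255],[0,0,0,0,-2,0,255],[0,0,0,0,-4,0,255],[0,0,0,0,-5,0,255],[0,0,0,0,-6,0,255],[0,0,0,0,-7,0,255],[0,0,0,0,-7,0,255],[0,0,0,0,-7,0,255]]]}}

```text
time_s: 13.2
eef_pos: [0.5641, 0.0644, 0.2656]
orientation: [0.0, 0.781, -0.624, -0.0]
force: [-0.1, -0.4, -2.9]
gripper_width: 0.0238
```

```bash
python3 - <<'E'
from mv import *
delta(uv(.565,-.0622,.2656),-77.2)
from rig import snapshot
import cv2
s=snapshot("side");im=s["image"][150:250,220:340,::-1];cv2.imwrite("pics/s5.png",cv2.resize(im,None,fx=6,fy=6,interpolation=cv2.INTER_CUBIC))
E
```

```text
t 13.20 pos [0.5641 0.0644 0.2656] uvz [ 0.5643 -0.0621  0.2656] F [-0.09 -0.42 -2.94] Fu -0.18 w 0.0238
rot deg [ 0.    0.   -0.02] shift mm [ 0.1 -0.7 -0. ]
```

View pics/s5.png

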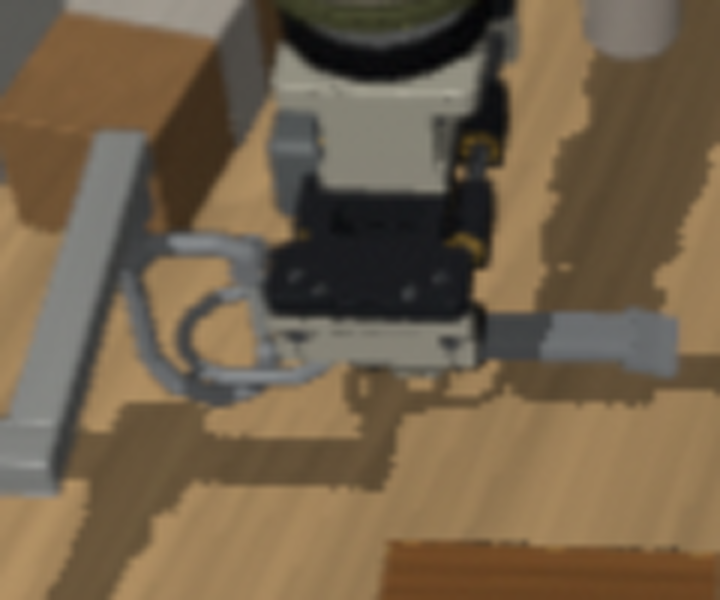

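The push force dropped to zero and the gate shows shut at crop (258,320) inside the eye, whose end is at (182,335). Backing up to meet the gate.

>>> {"op": "arm_command", "data": {"commands": [[[0,0,0,0,3,0,255],[0,0,0,0,7,0,255],[0,0,0,0,11,0,255],[0,0,0,0,15,0,255],[0,0,0,0,19,0,255],[0,0,0,0,21,0,255],[0,0,0,0,22,0,255],[0,0,0,0,22,0,255]]]}}

```text
time_s: 14.05
eef_pos: [0.5426, 0.0595, 0.2657]
orientation: [-0.0, 0.781, -0.624, 0.0]
force: [0.5, -0.4, -2.8]
gripper_width: 0.0239
```

>>> {"op": "arm_command", "data": {"commands": [[[0,0,0,0,0.5,0,255],[0,0,0,0,1,0,255],[0,0,0,0,1.5,0,255],[0,0,0,0,2,0,255],[0,0,0,0,2,0,255],[0,0,0,0,2,0,255],[0,0,0,0,2,0,255],[0,0,0,0,2,0,255]]]}}

```text
time_s: 14.85
eef_pos: [0.5407, 0.0591, 0.2657]
orientation: [-0.0, 0.781, -0.624, -0.0]
force: [-0.1, -0.5, -2.0]
gripper_width: 0.0235
```

```bash
python3 - <<'E'
from mv import *
delta(uv(.538,-.0622,.2656),-77.2)
E
```

```text
t 14.85 pos [0.5407 0.0591 0.2657] uvz [ 0.5404 -0.0622  0.2657] F [-0.09 -0.52 -2.03] Fu -0.20 w 0.0235
rot deg [-0.    0.   -0.02] shift mm [0.  2.4 0.1]
```

>>> {"op": "arm_command", "data": {"commands": [[[0,0,0,0,0.4,0,255],[0,0,0,0,0.8,0,255],[0,0,0,0,1,0,255],[0,0,0,0,1,0,255],[0,0,0,0,1,0,255],[0,0,0,0,1,0,255],[0,0,0,0,1,0,255],[0,0,0,0,1,0,255]]]}}

```text
time_s: 15.65
eef_pos: [0.5397, 0.0589, 0.2656]
orientation: [-0.0, 0.781, -0.624, 0.0]
force: [-0.1, 0.7, -2.6]
gripper_width: 0.0236
```

>>> {"op": "arm_command", "data": {"commands": [[[0,0,0,0,0.4,0,255],[0,0,0,0,0.8,0,255],[0,0,0,0,1,0,255],[0,0,0,0,1,0,255],[0,0,0,0,1,0,255],[0,0,0,0,1,0,255],[0,0,0,0,1,0,255],[0,0,0,0,1,0,255]]]}}

```text
time_s: 16.45
eef_pos: [0.5387, 0.0587, 0.2656]
orientation: [0.0, 0.781, -0.624, -0.0]
force: [0.2, -0.3, -3.7]
gripper_width: 0.0238
```

>>> {"op": "arm_command", "data": {"commands": [[[0,0,0,0,0.4,0,255],[0,0,0,0,0.7,0,255],[0,0,0,0,0.7,0,255],[0,0,0,0,0.7,0,255],[0,0,0,0,0.7,0,255],[0,0,0,0,0.7,0,255],[0,0,0,0,0.7,0,255],[0,0,0,0,0.7,0,255]]]}}

```text
time_s: 17.25
eef_pos: [0.5381, 0.0585, 0.2657]
orientation: [-0.0, 0.781, -0.624, 0.0]
force: [1.5, 0.5, -2.5]
gripper_width: 0.0239
```

>>> {"op": "arm_command", "data": {"commands": [[[0,0,0,0,0.4,0,255],[0,0,0,0,0.7,0,255],[0,0,0,0,0.7,0,255],[0,0,0,0,0.7,0,255],[0,0,0,0,0.7,0,255],[0,0,0,0,0.7,0,255],[0,0,0,0,0.7,0,255],[0,0,0,0,0.7,0,255]]]}}

```text
time_s: 18.05
eef_pos: [0.5378, 0.0585, 0.2658]
orientation: [-0.0, 0.781, -0.624, 0.0]
force: [4.7, 1.6, -3.4]
gripper_width: 0.0236
```

The gate holds at about 5 N. A little more brings it to 6 N, then I hold.

>>> {"op": "arm_command", "data": {"commands": [[[0,0,0,0,0.25,0,255],[0,0,0,0,0.25,0,255],[0,0,0,0,0.25,0,255],[0,0,0,0,0.25,0,255],[0,0,0,0,0.25,0,255],[0,0,0,0,0.25,0,255],[0,0,0,0,0.25,0,255],[0,0,0,0,0.25,0,255]]]}}

```text
time_s: 18.85
eef_pos: [0.5377, 0.0584, 0.2659]
orientation: [-0.001, 0.781, -0.624, 0.001]
force: [5.4, -0.0, -4.2]
gripper_width: 0.0231
```

```bash
python3 - <<'E'
from mv import *
delta(uv(.5235+.03,-.0622,.2656),-77.2)
from rig import snapshot
import cv2
s=snapshot("side");im=s["image"][150:250,220:340,::-1];cv2.imwrite("pics/s6.png",cv2.resize(im,None,fx=6,fy=6,interpolation=cv2.INTER_CUBIC))
delta(uv(.5235+.03,-.0622,.2656),-77.2)
E
```

```text
t 18.85 pos [0.5377 0.0584 0.2659] uvz [ 0.5373 -0.0621  0.2659] F [ 5.45 -0.04 -4.21] Fu 5.30 w 0.0231
rot deg [-0.09 -0.   -0.02] shift mm [  0.1 -16.2   0.3]
t 18.90 pos [0.5377 0.0584 0.2659] uvz [ 0.5373 -0.0621  0.2659] F [ 6.14  0.45 -3.44] Fu 6.08 w 0.0237
rot deg [-0.09 -0.01 -0.01] shift mm [  0.  -16.2   0.3]
```

View pics/s6.png

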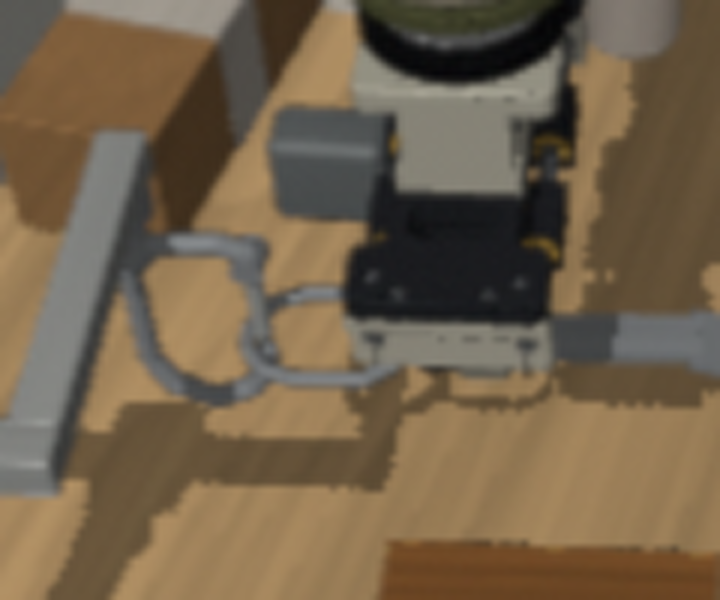

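The eye end is caught behind the shut gate at crop (250,335), with about 5.3–6.1 N. Holding for over a second.

>>> {"op": "arm_command", "data": {"commands": [[[0,0,0,0,0.1,0,255],[0,0,0,0,0.1,0,255],[0,0,0,0,0.1,0,255],[0,0,0,0,0.1,0,255],[0,0,0,0,0.1,0,255],[0,0,0,0,0.1,0,255],[0,0,0,0,0.1,0,255],[0,0,0,0,0.1,0,255]]]}}

```text
time_s: 19.7
eef_pos: [0.5377, 0.0584, 0.2659]
orientation: [-0.001, 0.781, -0.624, 0.001]
force: [6.4, 1.3, -3.8]
gripper_width: 0.0238
```

>>> {"op": "arm_command", "data": {"commands": [[[0,0,0,0,0,0,255],[0,0,0,0,0,0,255],[0,0,0,0,0,0,255],[0,0,0,0,0,0,255],[0,0,0,0,0,0,255],[0,0,0,0,0,0,255],[0,0,0,0,0,0,255],[0,0,0,0,0,0,255]]]}}

```text
time_s: 20.5
eef_pos: [0.5377, 0.0584, 0.2659]
orientation: [-0.001, 0.781, -0.624, 0.001]
force: [6.7, 2.4, -3.8]
gripper_width: 0.0237
```

```bash
python3 - <<'E'
from mv import *
delta(uv(.5377+.0175,-.0622,.2656),-77.2)
E
```

```text
t 20.50 pos [0.5377 0.0584 0.2659] uvz [ 0.5373 -0.0622  0.2659] F [ 6.65  2.35 -3.83] Fu 7.01 w 0.0237
rot deg [-0.1  -0.01 -0.02] shift mm [  0.  -17.9   0.3]
```

Tug held at 6–7 N for more than 1.5 s. Now moving to mid-hook and lowering toward the bow.

>>> {"op": "arm_command", "data": {"commands": [[[0,0,0,0,-4,0,255],[0,0,0,0,-9,0,255],[0,0,0,0,-14,0,255],[0,0,0,0,-18,0,255],[0,0,0,0,-18.5,4,255],[0,0,0,0,-18.5,8,255],[0,0,0,0,-18.5,12,255],[0,0,0,0,-18.5,16,255]]]}}

```text
time_s: 21.3
eef_pos: [0.5548, 0.0623, 0.249]
orientation: [0.0, 0.781, -0.624, -0.0]
force: [-0.6, 0.1, -2.8]
gripper_width: 0.024
```

>>> {"op": "arm_command", "data": {"commands": [[[0,0,0,0,0,4,255],[0,0,0,0,0,8,255],[0,0,0,0,0,11,255],[0,0,0,0,0,13,255],[0,0,0,0,0,15,255],[0,0,0,0,0,16,255],[0,0,0,0,0,16,255],[0,0,0,0,0,16,255]]]}}

```text
time_s: 22.1
eef_pos: [0.5552, 0.0624, 0.234]
orientation: [-0.0, 0.781, -0.624, 0.0]
force: [-0.8, -0.1, -1.9]
gripper_width: 0.0235
```

```bash
python3 - <<'E'
from mv import *
delta(uv(.556,-.0622,.2295),-77.2)
from rig import snapshot
import cv2
s=snapshot("side");im=s["image"][150:250,220:340,::-1];cv2.imwrite("pics/s7.png",cv2.resize(im,None,fx=6,fy=6,interpolation=cv2.INTER_CUBIC))
E
```

```text
t 22.10 pos [0.5552 0.0624 0.234 ] uvz [ 0.5553 -0.0622  0.234 ] F [-0.78 -0.09 -1.87] Fu -0.78 w 0.0235
rot deg [-0.03 -0.01 -0.02] shift mm [ 0.  -0.7  4.5]
```

View pics/s7.png

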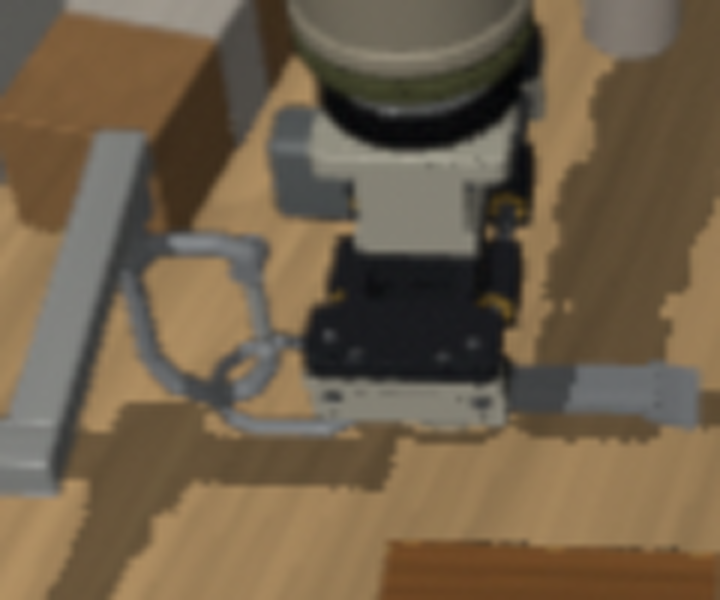

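The eye end sits at crop (215,390), just over the bow, with the gate shut. Lowering by feel.

>>> {"op": "arm_command", "data": {"commands": [[[0,0,0,0,0,0.5,255],[0,0,0,0,0,1,255],[0,0,0,0,0,1.5,255],[0,0,0,0,0,2,255],[0,0,0,0,0,2,255],[0,0,0,0,0,2,255],[0,0,0,0,0,2,255],[0,0,0,0,0,2,255]]]}}

```text
time_s: 22.95
eef_pos: [0.5552, 0.0624, 0.2317]
orientation: [-0.0, 0.781, -0.624, 0.0]
force: [1.1, 0.3, 0.4]
gripper_width: 0.0234
```

>>> {"op": "arm_command", "data": {"commands": [[[0,0,0,0,0,0.5,255],[0,0,0,0,0,1,255],[0,0,0,0,0,1,255],[0,0,0,0,0,1,255],[0,0,0,0,0,1,255],[0,0,0,0,0,1,255],[0,0,0,0,0,1,255],[0,0,0,0,0,1,255]]]}}

```text
time_s: 23.75
eef_pos: [0.5551, 0.0624, 0.2306]
orientation: [0.0, 0.781, -0.624, -0.0]
force: [1.2, 0.9, -0.2]
gripper_width: 0.0237
```

Resting on the bow with about 2.5 N. Opening the fingers.

>>> {"op": "arm_command", "data": {"commands": [[[0,0,0,0,0,0,0],[0,0,0,0,0,0,0],[0,0,0,0,0,0,0],[0,0,0,0,0,0,0],[0,0,0,0,0,0,0],[0,0,0,0,0,0,0],[0,0,0,0,0,0,0],[0,0,0,0,0,0,0]]]}}

```text
time_s: 24.55
eef_pos: [0.5551, 0.0624, 0.2306]
orientation: [-0.0, 0.781, -0.624, -0.0]
force: [-0.2, 0.2, -0.1]
gripper_width: 0.0834
```

```bash
python3 - <<'E'
from mv import *
delta(uv(.40,-.0622,.30),-77.2)
from rig import snapshot
import cv2
s=snapshot("side");im=s["image"][150:270,220:360,::-1];cv2.imwrite("pics/s8.png",cv2.resize(im,None,fx=5,fy=5,interpolation=cv2.INTER_CUBIC))
E
```

```text
t 24.55 pos [0.5551 0.0624 0.2306] uvz [ 0.5551 -0.0621  0.2306] F [-0.17  0.18 -0.1 ] Fu -0.13 w 0.0834
rot deg [ 0.    0.   -0.02] shift mm [ 1.000e-01  1.551e+02 -6.930e+01]
```

View pics/s8.png

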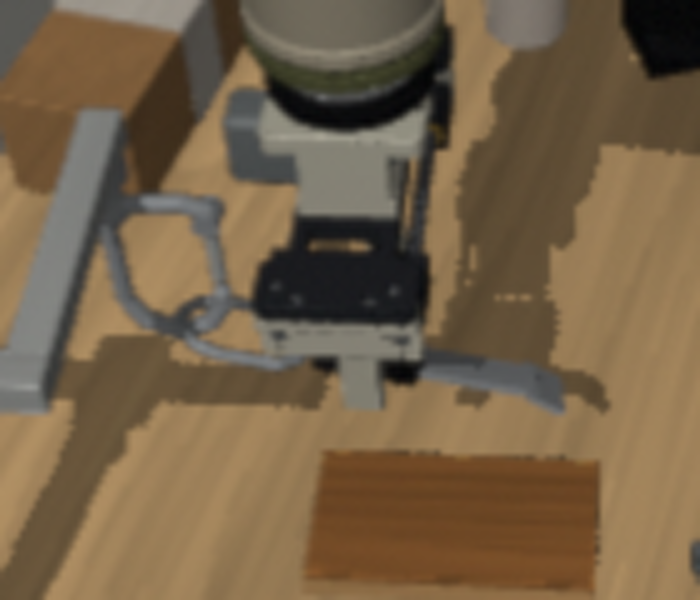

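>>> {"op": "arm_command", "data": {"commands": [[[0,0,0,0,0,0,0],[0,0,0,0,0,0,0],[0,0,0,0,0,0,0],[0,0,0,0,0,0,0],[0,0,0,0,0,0,0],[0,0,0,0,0,0,0],[0,0,0,0,0,0,0],[0,0,0,0,0,0,0]]]}}

```text
time_s: 25.4
eef_pos: [0.5551, 0.0624, 0.2307]
orientation: [-0.0, 0.781, -0.624, 0.0]
force: [0.1, -0.4, -0.1]
gripper_width: 0.0932
```

```bash
python3 - <<'E'
from mv import *
delta(uv(.40,-.0622,.30),-77.2)
from rig import snapshot
import cv2
s=snapshot("side");im=s["image"][150:270,220:360,::-1];cv2.imwrite("pics/s9.png",cv2.resize(im,None,fx=5,fy=5,interpolation=cv2.INTER_CUBIC))
E
```

```text
t 25.40 pos [0.5551 0.0624 0.2307] uvz [ 0.5551 -0.0622  0.2307] F [ 0.09 -0.4  -0.08] Fu -0.00 w 0.0932
rot deg [-0.    0.   -0.02] shift mm [ 1.000e-01  1.551e+02 -6.940e+01]
```

View pics/s9.png

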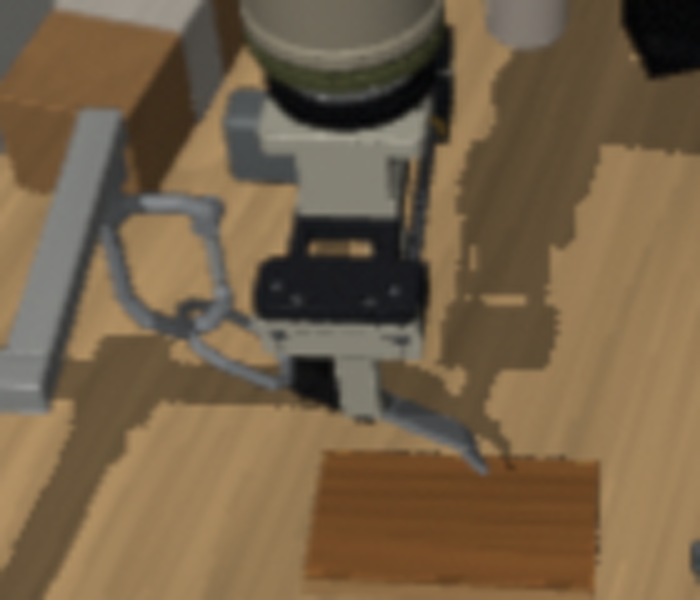

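The bar is swinging down freely between the open fingers and the wrist reads zero force. Withdrawing up and back.

>>> {"op": "arm_command", "data": {"commands": [[[0,0,0,0,4,-8,0],[0,0,0,0,10,-18,0],[0,0,0,0,18,-30,0],[0,0,0,0,30,-42,0],[0,0,0,0,50,-54,0],[0,0,0,0,75,-64,0],[0,0,0,0,105,-70,0],[0,0,0,0,125,-70,0]]]}}

```text
time_s: 26.25
eef_pos: [0.4321, 0.0344, 0.3032]
orientation: [-0.001, 0.781, -0.624, 0.001]
force: [0.5, 0.4, 0.3]
gripper_width: 0.093
```

>>> {"op": "arm_command", "data": {"commands": [[[0,0,0,5,10,0,0],[0,0,0,10,20,0,0],[0,0,0,25,25,0,0],[0,0,0,50,30,0,0],[0,0,0,75,30,0,0],[0,0,0,100,30,0,0],[0,0,0,120,30,0,0],[0,0,0,130,30,0,0]]]}}

```text
time_s: 27.05
eef_pos: [0.4328, -0.1005, 0.3005]
orientation: [0.0, 0.781, -0.625, -0.0]
force: [0.4, -0.2, -0.3]
gripper_width: 0.0931
```

>>> {"op": "arm_command", "data": {"commands": [[[0,0,0,0,0,0,0],[0,0,0,0,0,0,0],[0,0,0,0,0,0,0],[0,0,0,0,0,0,0],[0,0,0,0,0,0,0],[0,0,0,0,0,0,0],[0,0,0,0,0,0,0],[0,0,0,0,0,0,0]]]}}

```text
time_s: 27.85
eef_pos: [0.4327, -0.0986, 0.3007]
orientation: [-0.0, 0.781, -0.624, 0.0]
force: [1.0, -0.5, 0.1]
gripper_width: 0.093
```

>>> {"op": "arm_command", "data": {"commands": [[[0,0,0,0,0,0,0],[0,0,0,0,0,0,0],[0,0,0,0,0,0,0],[0,0,0,0,0,0,0],[0,0,0,0,0,0,0],[0,0,0,0,0,0,0],[0,0,0,0,0,0,0],[0,0,0,0,0,0,0]]]}}

```text
time_s: 28.65
eef_pos: [0.4327, -0.0987, 0.3006]
orientation: [0.0, 0.781, -0.624, -0.0]
force: [0.4, -0.4, -0.3]
gripper_width: 0.0929
```

>>> {"op": "arm_command", "data": {"commands": [[[0,0,0,0,0,0,0],[0,0,0,0,0,0,0],[0,0,0,0,0,0,0],[0,0,0,0,0,0,0],[0,0,0,0,0,0,0],[0,0,0,0,0,0,0],[0,0,0,0,0,0,0],[0,0,0,0,0,0,0]]]}}

```text
time_s: 29.45
eef_pos: [0.4327, -0.0987, 0.3006]
orientation: [0.0, 0.781, -0.624, -0.0]
force: [-0.4, 0.4, 0.3]
gripper_width: 0.093
```

>>> {"op": "arm_command", "data": {"commands": [[[0,0,0,0,0,0,0],[0,0,0,0,0,0,0],[0,0,0,0,0,0,0],[0,0,0,0,0,0,0],[0,0,0,0,0,0,0],[0,0,0,0,0,0,0],[0,0,0,0,0,0,0],[0,0,0,0,0,0,0]]]}}

```text
time_s: 30.25
eef_pos: [0.4327, -0.0987, 0.3006]
orientation: [0.0, 0.781, -0.624, -0.0]
force: [0.5, -0.1, 0.2]
gripper_width: 0.0928
```

```bash
python3 - <<'E'
from mv import *
from rig import snapshot
import cv2
s=snapshot("side");np.savez("sideA.npz",**s);cv2.imwrite("pics/s10.png",s["image"][:,:,::-1])
s=snapshot("top");cv2.imwrite("pics/t10.png",s["image"][:,:,::-1])
E
```

```text
(no output)
```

View pics/s10.png

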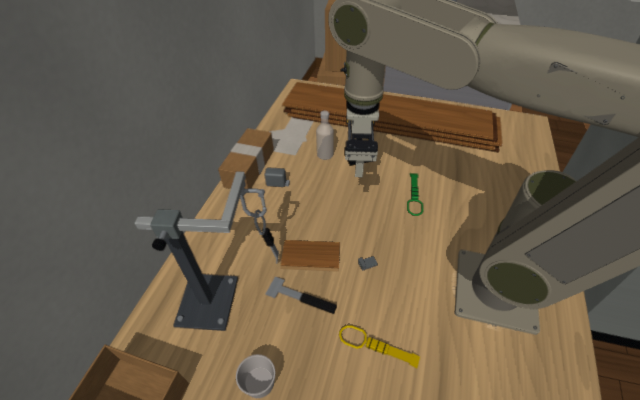

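View pics/t10.png

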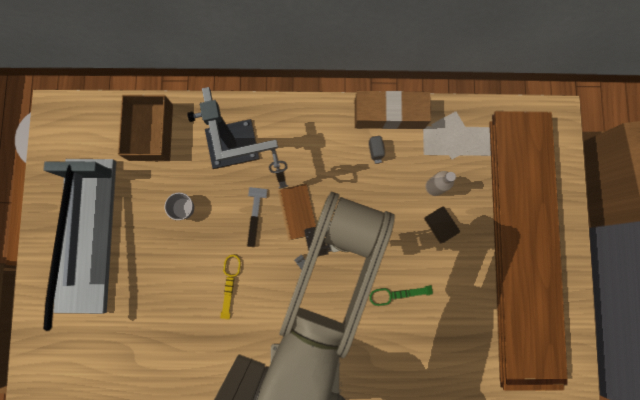

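The bar hangs from the hook with its eye at side (256,207) and its handle at (267,238). It leans a little, so I'll let the swing die down and then compare frames.

>>> {"op": "arm_command", "data": {"commands": [[[0,0,0,0,0,0,0],[0,0,0,0,0,0,0],[0,0,0,0,0,0,0],[0,0,0,0,0,0,0],[0,0,0,0,0,0,0],[0,0,0,0,0,0,0],[0,0,0,0,0,0,0],[0,0,0,0,0,0,0]]]}}

```text
time_s: 31.15
eef_pos: [0.4327, -0.0987, 0.3007]
orientation: [-0.0, 0.781, -0.624, 0.0]
force: [-0.6, -0.3, 0.8]
gripper_width: 0.0933
```

>>> {"op": "arm_command", "data": {"commands": [[[0,0,0,0,0,0,0],[0,0,0,0,0,0,0],[0,0,0,0,0,0,0],[0,0,0,0,0,0,0],[0,0,0,0,0,0,0],[0,0,0,0,0,0,0],[0,0,0,0,0,0,0],[0,0,0,0,0,0,0]]]}}

```text
time_s: 31.95
eef_pos: [0.4327, -0.0987, 0.3006]
orientation: [0.0, 0.781, -0.624, 0.0]
force: [0.6, 0.2, -0.3]
gripper_width: 0.0926
```

>>> {"op": "arm_command", "data": {"commands": [[[0,0,0,0,0,0,0],[0,0,0,0,0,0,0],[0,0,0,0,0,0,0],[0,0,0,0,0,0,0],[0,0,0,0,0,0,0],[0,0,0,0,0,0,0],[0,0,0,0,0,0,0],[0,0,0,0,0,0,0]]]}}

```text
time_s: 32.75
eef_pos: [0.4327, -0.0987, 0.3007]
orientation: [-0.0, 0.781, -0.624, -0.0]
force: [0.3, 0.1, 0.6]
gripper_width: 0.0931
```

>>> {"op": "arm_command", "data": {"commands": [[[0,0,0,0,0,0,0],[0,0,0,0,0,0,0],[0,0,0,0,0,0,0],[0,0,0,0,0,0,0],[0,0,0,0,0,0,0],[0,0,0,0,0,0,0],[0,0,0,0,0,0,0],[0,0,0,0,0,0,0]]]}}

```text
time_s: 33.55
eef_pos: [0.4327, -0.0987, 0.3006]
orientation: [-0.0, 0.781, -0.624, -0.0]
force: [0.0, 0.2, 0.0]
gripper_width: 0.0934
```

```bash
python3 - <<'E'
from rig import snapshot
import numpy as np
s=snapshot("side");np.savez("sideB.npz",**s)
E
```

>>> {"op": "arm_command", "data": {"commands": [[[0,0,0,0,0,0,0],[0,0,0,0,0,0,0],[0,0,0,0,0,0,0],[0,0,0,0,0,0,0],[0,0,0,0,0,0,0],[0,0,0,0,0,0,0],[0,0,0,0,0,0,0],[0,0,0,0,0,0,0]]]}}

```text
time_s: 34.4
eef_pos: [0.4327, -0.0987, 0.3006]
orientation: [0.0, 0.781, -0.624, 0.0]
force: [-0.2, -0.1, -0.9]
gripper_width: 0.0932
```

```bash
python3 - <<'E'
from rig import snapshot
import numpy as np,cv2
from h import *
from mv import ex,ey
s=snapshot("side");np.savez("sideC.npz",**s)
a,b=[load(n)["image"].astype(int)[150:300,220:320] for n in("sideA.npz","sideB.npz")];c=s["image"].astype(int)[150:300,220:320]
print("A-B",(abs(a-b).max(2)>40).sum(),"B-C",(abs(b-c).max(2)>40).sum())
im=s["image"][170:280,220:320,::-1];cv2.imwrite("pics/s11.png",cv2.resize(im,None,fx=5,fy=5,interpolation=cv2.INTER_CUBIC))
C=cloud(s);m=np.zeros(C.shape[:2],bool);m[205:275,240:300]=1
m&=(C[...,2]>.02)&(C[...,2]<.2)&(C[...,1]<.13)&(C[...,0]>.55)
Q=C[m];L=np.c_[Q@ex,Q@ey,Q[:,2]];L=L[np.argsort(-L[:,2])];print(len(L));print(np.round(L[::max(1,len(L)//14)],3))
E
```

```text
A-B 541 B-C 190
250
[[ 0.655 -0.082  0.2  ]
 [ 0.654 -0.038  0.184]
 [ 0.655 -0.086  0.167]
 [ 0.655 -0.049  0.158]
 [ 0.654 -0.058  0.155]
 [ 0.65  -0.072  0.146]
 [ 0.655 -0.052  0.141]
 [ 0.653 -0.051  0.134]
 [ 0.66  -0.051  0.125]
 [ 0.653 -0.051  0.116]
 [ 0.649 -0.054  0.108]
 [ 0.649 -0.063  0.1  ]
 [ 0.656 -0.054  0.079]
 [ 0.657 -0.074  0.055]
 [ 0.658 -0.049  0.036]]
```

View pics/s11.png

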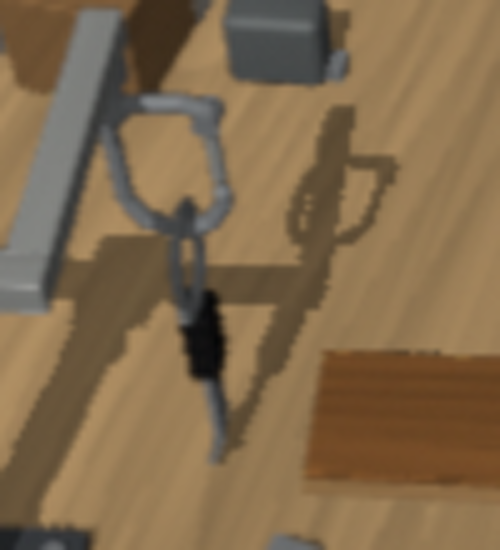

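The bar hangs vertically in the closed hook (u≈0.655 at all heights) but still sways slightly. Waiting longer.

>>> {"op": "arm_command", "data": {"commands": [[[0,0,0,0,0,0,0],[0,0,0,0,0,0,0],[0,0,0,0,0,0,0],[0,0,0,0,0,0,0],[0,0,0,0,0,0,0],[0,0,0,0,0,0,0],[0,0,0,0,0,0,0],[0,0,0,0,0,0,0]]]}}

```text
time_s: 35.25
eef_pos: [0.4327, -0.0987, 0.3006]
orientation: [-0.0, 0.781, -0.624, 0.0]
force: [-0.1, -0.4, 0.1]
gripper_width: 0.0929
```

>>> {"op": "arm_command", "data": {"commands": [[[0,0,0,0,0,0,0],[0,0,0,0,0,0,0],[0,0,0,0,0,0,0],[0,0,0,0,0,0,0],[0,0,0,0,0,0,0],[0,0,0,0,0,0,0],[0,0,0,0,0,0,0],[0,0,0,0,0,0,0]]]}}

```text
time_s: 36.05
eef_pos: [0.4327, -0.0987, 0.3006]
orientation: [0.0, 0.781, -0.624, 0.0]
force: [0.1, 0.3, 0.2]
gripper_width: 0.0931
```

>>> {"op": "arm_command", "data": {"commands": [[[0,0,0,0,0,0,0],[0,0,0,0,0,0,0],[0,0,0,0,0,0,0],[0,0,0,0,0,0,0],[0,0,0,0,0,0,0],[0,0,0,0,0,0,0],[0,0,0,0,0,0,0],[0,0,0,0,0,0,0]]]}}

```text
time_s: 36.85
eef_pos: [0.4327, -0.0987, 0.3006]
orientation: [0.0, 0.781, -0.624, -0.0]
force: [1.0, -0.0, -0.7]
gripper_width: 0.093
```

>>> {"op": "arm_command", "data": {"commands": [[[0,0,0,0,0,0,0],[0,0,0,0,0,0,0],[0,0,0,0,0,0,0],[0,0,0,0,0,0,0],[0,0,0,0,0,0,0],[0,0,0,0,0,0,0],[0,0,0,0,0,0,0],[0,0,0,0,0,0,0]]]}}

```text
time_s: 37.65
eef_pos: [0.4327, -0.0987, 0.3006]
orientation: [0.0, 0.781, -0.624, -0.0]
force: [-0.4, -0.1, 0.3]
gripper_width: 0.0933
```

>>> {"op": "arm_command", "data": {"commands": [[[0,0,0,0,0,0,0],[0,0,0,0,0,0,0],[0,0,0,0,0,0,0],[0,0,0,0,0,0,0],[0,0,0,0,0,0,0],[0,0,0,0,0,0,0],[0,0,0,0,0,0,0],[0,0,0,0,0,0,0]]]}}

```text
time_s: 38.45
eef_pos: [0.4327, -0.0987, 0.3006]
orientation: [-0.0, 0.781, -0.624, 0.0]
force: [0.1, 0.8, -0.6]
gripper_width: 0.0928
```

>>> {"op": "arm_command", "data": {"commands": [[[0,0,0,0,0,0,0],[0,0,0,0,0,0,0],[0,0,0,0,0,0,0],[0,0,0,0,0,0,0],[0,0,0,0,0,0,0],[0,0,0,0,0,0,0],[0,0,0,0,0,0,0],[0,0,0,0,0,0,0]]]}}

```text
time_s: 39.25
eef_pos: [0.4327, -0.0987, 0.3006]
orientation: [0.0, 0.781, -0.624, -0.0]
force: [0.1, -0.4, 0.6]
gripper_width: 0.0929
```

>>> {"op": "arm_command", "data": {"commands": [[[0,0,0,0,0,0,0],[0,0,0,0,0,0,0],[0,0,0,0,0,0,0],[0,0,0,0,0,0,0],[0,0,0,0,0,0,0],[0,0,0,0,0,0,0],[0,0,0,0,0,0,0],[0,0,0,0,0,0,0]]]}}

```text
time_s: 40.05
eef_pos: [0.4327, -0.0987, 0.3006]
orientation: [0.0, 0.781, -0.624, -0.0]
force: [0.0, 0.1, -0.5]
gripper_width: 0.093
```

```bash
python3 - <<'E'
from rig import snapshot
import numpy as np
s=snapshot("side");np.savez("sideD.npz",**s)
for i in range(3): snapshot("side")
s=snapshot("top");np.savez("topD.npz",**s)
E
```

>>> {"op": "arm_command", "data": {"commands": [[[0,0,0,0,0,0,0],[0,0,0,0,0,0,0],[0,0,0,0,0,0,0],[0,0,0,0,0,0,0],[0,0,0,0,0,0,0],[0,0,0,0,0,0,0],[0,0,0,0,0,0,0],[0,0,0,0,0,0,0]]]}}

```text
time_s: 41.1
eef_pos: [0.4327, -0.0987, 0.3006]
orientation: [0.0, 0.781, -0.624, -0.0]
force: [-0.0, -0.4, 0.3]
gripper_width: 0.0931
```

```bash
python3 - <<'E'
from rig import snapshot
import numpy as np,cv2
from h import *
s=snapshot("side");D=load("sideD.npz")["image"].astype(int)[150:300,220:320];Cc=load("sideC.npz")["image"].astype(int)[150:300,220:320]
e=s["image"].astype(int)[150:300,220:320]
print("C-D",(abs(Cc-D).max(2)>40).sum(),"D-E",(abs(e-D).max(2)>40).sum(),(abs(e-D).max(2)>15).sum())
t0=load("top0.npz")["image"].astype(int);t=load("topD.npz")["image"].astype(int);d=abs(t-t0).max(2)>40
cv2.imwrite("pics/tdiff.png",(d*255).astype(np.uint8))
im=s["image"][170:280,220:320,::-1];cv2.imwrite("pics/s12.png",cv2.resize(im,None,fx=5,fy=5,interpolation=cv2.INTER_CUBIC))
E
```

```text
C-D 4 D-E 0 0
```

View pics/s12.png

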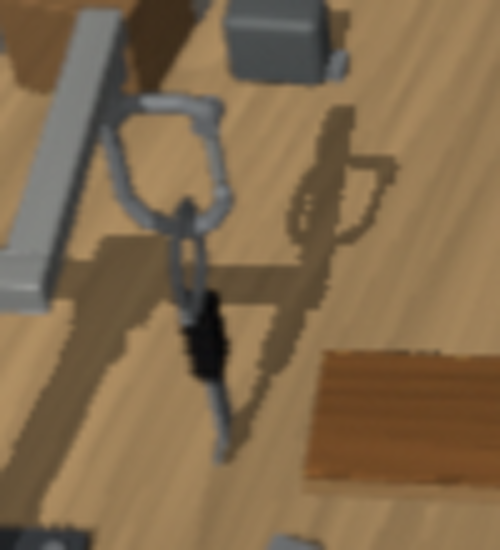

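View pics/tdiff.png

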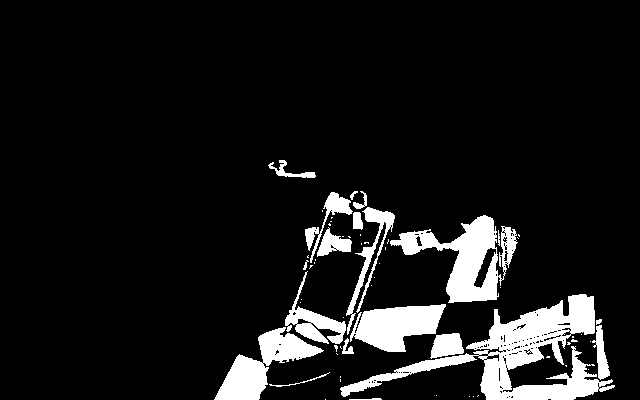

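The bar is motionless (0 changed pixels over 0.8 s), hanging by its eye at crop (187,220) with the gate shut at (215,150). Apart from the robot and its shadow, only the bar has changed in the top view. Handing in.

```bash
python3 -c "
from rig import *
print(hand_in())"
```

```text
the job is handed in; nothing more can be done
None
```

The pry bar now hangs still by its eye in the closed snap hook, and I handed the job in at about 41 s.

- **Push through the gate:** I took the bar by its handle and pushed the level eye through. The push readings peaked at about 5–6 N, then dropped to zero as the gate snapped shut behind it.
- **Tug:** Pulling back against the shut gate held at about 5–7 N for more than 1.5 s, so it went slightly over 6 N at the end. The gate held.
- **Release:** I lowered the eye onto the bow until it carried about 2.5 N, opened the fingers and withdrew.
- **Last checks:** The bar is vertical in the hook's mid-plane. No pixels changed between pictures 0.8 s apart, the gate shows shut, and the gripper is clear with zero force apart from noise.
- **Other objects:** In the top view nothing else appears to have moved, but the arm hid part of the near table in that picture. No check failed.

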